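Press the blue module home against the fixture's spring plunger and hold it

ROBOT

A 6-joint arm with a two-finger parallel gripper is mounted at the origin on the work surface. World frame = base frame: x ahead of the robot, y to its left, z up, the work surface at z = 0. Lengths are in m, angles in rad, forces in N, time in s.
With the tool pointing down it reaches from about 0.4 to 0.825 m from the base axis. Payload 7 kg.
Tool frame: the origin (TCP) lies at the centre of the arm's flange, where the gripper is bolted on; the fingertips stand 178 mm ahead of it and the grasp point (between the pads) lies 159 mm ahead of it; x points along the fingers, z is the direction in which the jaws open and shut, and the axes are right-handed (so a half turn about x gives the same grasp; the last joint's range is limited). The gripper opens to 88 mm and grips with 3 to 60 N. Pads are 19 mm wide; open, the fingers measure 130 mm over their backs; the gripper's body (78 mm by 193 mm) begins 47 mm behind the grasp point.
Start: joints at [1.463, 0.359, 0.012, 0, -1.224, -0.288], TCP at [0.26, 0.623, 0.405] pointing down, gripper open.
Joint ranges: [-3.07, 3.07], [-1.43, 2.12], [-1.02, 1.25], [-3.03, 1.67], [-3.05, -0], [-3.03, 3.03]. Speed limits (rad/s): [2.39, 2.39, 3.01, 3.14, 3.14, 3.14].

INTERFACE

Orientations are given as [roll, pitch, yaw] about the fixed x, y, z axes, in that order (R = Rz(yaw) Ry(pitch) Rx(roll)).
In Python, from station import telemetry, optics, job_done, finder gives the robot as it stands.
- The arm moves only by the tool play_rows, never from a script. Its argument "steps" is a list of rows, each an object of numbers: "gripper": the opening, from 0 (shut) to 1 (fully open); "tx", "ty", "tz": the shift along the tool's x, y, z in units of 25 mm (1.0 is 25 mm); "ax", "ay", "az": the turn, a rotation vector about the tool's x, y, z in units of 6 degrees (1.0 is 6 degrees). In form: [{"gripper": .., "tx": .., "ty": .., "tz": .., "ax": .., "ay": .., "az": ..}, ...]. A call has 1 to 20 rows; each row shifts and turns the commanded pose from where the row before left it, along the tool's axes as they then stand; what a row does not reach is not made up. A row lasts 1/12 s, in which the tool goes at most 41.7 mm and 7.16 degrees, less where a joint would pass 70% of its speed; a pose out of reach is approached as far as the arm can. A call is refused whole if a number of a shift passes 1 or a number of a turn 1, either way. A call with a gripper value outside its range is refused whole. The fingers move at their own pace and stop on an object; "newtons" is the grip in N (left out, the last holds). Time passes only in rows, so rows that do not move let the fingers close. It gives the time, the measured TCP pose, the force and the opening at its end, in the units of the state.
- telemetry.get_state(): the state, without advancing time (a new reading comes with each control period).
- optics.grab_frame(name): name is "side" or "top" or "wrist"; returns the picture (400x640x3 uint8, red, green, blue); there is no depth.
- optics.calibration(name): a dict with "fx", "fy", "cx", "cy" (pixels), "T" (4x4, takes a point from camera to world coordinates); the wrist camera has in their place "mount" (4x4, takes a point from camera to tool coordinates, whose origin is the TCP and whose axes are the tool frame's). Camera axes: x right, y down, z forward; pixel columns grow to the right and rows downward; lengths in m; the calibration is good to about 2 mm. A picture is of the moment at which its call begins: read the wrist's pose just before it. calibration takes no time and is no camera call.
- job_done(): hands the job in, once; it reports no verdict.
Trained networks look in the newest picture that a camera, given by its name, has taken for a name from the list of things; names that differ only in an ending like _2 or _b are one class to them, and where a whole thing is asked for, a point or a joint stands for the part that bears it (a point fixed in the world has none). Each returns a list of dicts, best first, with "confidence" (0 to 1); they miss things now and then, are a little off and sometimes report something else, mostly with a low value. They report only what shows in the picture. A call takes as long as a camera call. They do not tell look-alikes from the thing itself.
- finder.look_for(query, camera): "extent" ([left, top, right, bottom] in pixels, round what is visible of it).
- finder.silhouettes(query, camera): "pixels" (400x640 bool, what is visible of it) and "extent" ([left, top, right, bottom] in pixels, round what is visible of it).
- finder.pinpoint(query, camera): "location" ([row, column] in pixels: a listed point, or the origin of a listed thing).
The state is a dict: "t": time; "q": joint angles; "qd": joint speeds; "joint_efforts": joint torques, N m; "eef_pos": TCP position; "ee_rot": TCP orientation; "force": force on the tool from outside, world axes, zero at the start; "moment": the same for the moment, N m; "width": finger opening in m.
Only numpy, scipy, OpenCV 4.12 (cv2) and the standard library are available. Lean on these libraries where they do the work, as an engineer would, in place of code of your own. Each camera call takes 0.05 s, during which the arm holds its last target.

TASK

Pick up the blue-lidded module and set it down in the yellow-sided channel of the test fixture, just short of the sprung brass plunger and with its brass contact end facing it. Then slide it forward against the spring until it sits squarely against the two red hard stops, without ramming them, and finish while still holding it and pushing it firmly against the stops: do not let go or ease off. Leave the other two modules and the loose things on the bench where they are.

Things in the scene. Friction and masses are not known exactly. Their poses are not given: they have to be found in the camera images.
- module_blue_center (a point): the module to load: aluminium block 60 mm long (x), 40 wide (y), 40 tall (z up), about 0.18 kg (varies), blue lid; this point is its centre, 20 mm above its underside. Its +x end has an 18 mm brass contact disc and, beside that end, a white bar across the lid; the -x end is black. It stands upright on the black scanner bed, whose top is 6 mm above the work surface
- module_blue_contact (a point): centre of the brass contact disc on the module's +x end face, 30 mm ahead of its centre and 28 mm above its underside; axes as the module's
- fixture: fixed test fixture, base 200 (x) x 110 (y) x 10 mm on the bed; origin at the centre of its underside; +x is the pressing direction, towards the plunger. The channel on its top runs along x from -85 to +30 mm, open at the -x end and above, 47 mm wide between yellow guides that flare outward, reach 16 mm above the channel floor and end 34 mm either side of the middle. Stop faces at x = +40 mm
- channel_floor (a point): a point on the middle of the channel floor, 14 mm to the -x side of the fixture's origin and 10 mm above it; axes as the fixture's. A module centred above it stands 12 mm short of the plunger; its centre is then 20 mm above this point. From there it goes 24 mm along +x to the stops
- stop_block: grey block of the fixture, 30 mm long, 66 mm wide, 44 mm above the channel floor, with two red upright stop pads, 8 mm wide, 8 to 38 mm above the floor, 14 mm either side of the middle, faces at fixture x = +40 mm. Its origin lies at fixture x = 0, y = 0, on the channel floor's height
- plunger_nose (a point): tip of the round brass plunger, 12 mm thick, that sticks out 12 mm from the stop faces towards -x in the middle, 28 mm above the channel floor (level with the module's contact disc)
- plunger (a joint): travel of the plunger in m: 0 fully out, about 0.0115 to 0.012 when the module meets the hard stops. Spring: 2.4 N at the start of travel, 7.2 N at the stops; it pushes the module back out when let go; a steady push of 12 to 20 N, plus any drag on the floor, keeps it on the stops
- module_green_center (a point): the other module, with a green lid; otherwise the same as the blue one; leave alone. Point at its centre, 20 mm above its underside
- module_orange_center (a point): the other module, with an orange lid; otherwise the same as the blue one; leave alone. Point at its centre, 20 mm above its underside
- mug: white mug, 76 mm across, 90 mm tall, leave alone; origin under its centre
- meter: grey handheld meter lying flat, 150 x 75 x 38 mm, leave alone; origin under its centre
- wrench: small steel spanner lying flat, 150 mm long, leave alone
- adapter: brass stepped adapter standing up, 26 mm across, 34 mm tall, leave alone; origin under its centre
- load: dark steel stepped terminator standing up, 32 mm across, 35 mm tall, leave alone; origin under its centre
- module_blue: the blue module again, as a solid; origin at the centre of its underside, axes as above
Mind the look-alikes: they are no part of the job. Leave any pink or purple look-alike of the module_blue alone.

How it is judged:
By the outcome, as a careful person would: the job done as asked, in the order asked, and still so for the second after the job is handed in, while the arm keeps its last pose, push and grip.
It also fails if it takes over 43 s, if anything falls off the work surface, if the arm or the gripper's body presses on something with over 40 N, if the wrist force passes 120 N, or if a joint passes its speed limit or range.

## Working session

There is one attempt and no reset: what is moved stays moved. The work goes in short steps, Python scripts to look and compute and a tool call to move; the robot and the scene stay as the last step left them, time stands still between calls to the robot, and variables do not carry over. Pictures are saved under pics/ and viewed, and the job is handed in when it is done.

Besides the shell and the picture viewer there is one more tool, called by a JSON object that holds its "api" and its "payload", one argument or row to a line. play_rows: Moves the arm, as the interface text tells. Its arguments: {"type":"object","properties":{"steps":{"type":"array"},"newtons":{"type":"number"}},"required":["steps"]}

```bash
mkdir -p pics; ls; python3 - <<'E'
from station import telemetry, optics, finder
import cv2
print(telemetry.get_state())
for n in ["side","top","wrist"]:
    im=optics.grab_frame(n); cv2.imwrite(f"pics/{n}0.png",im[:,:,::-1])
    c=optics.calibration(n); print(n,c)
    for q in ["module_blue_center","module_blue_contact","channel_floor","plunger_nose"]:
        if n!="wrist": print(q,[(r["location"],round(r["confidence"],2)) for r in finder.pinpoint(q,n)])
E
```

```text
pics
{'t': 0.0, 'q': array([ 1.46313931e+00,  3.59376456e-01,  1.10653968e-02, -3.33129416e-04,
       -1.22410711e+00, -2.88071235e-01]), 'qd': array([ 0.00039679, -0.00012493,  0.00078761,  0.00099069,  0.00134447,
       -0.00196198]), 'joint_efforts': array([-7.50570180e-04, -5.82735193e+01,  2.93040454e+01,  6.99710503e+00,
        6.87916239e-03, -1.84010605e-04]), 'eef_pos': array([0.26014606, 0.62264431, 0.40373511]), 'ee_rot': array([ 0.09735209,  1.56914452, -1.86928593]), 'force': array([ 0.26545088,  0.75051254, -0.12399269]), 'moment': array([ 0.02055577, -0.0154913 , -0.01465398]), 'width': 0.08772632853696673}
side {'fx': 400.46012040309984, 'fy': 400.46012040309984, 'cx': 326.2020090283206, 'cy': 195.9782527717582, 'T': array([[ 0.93649967, -0.24935124,  0.246561  ,  0.18016731],
       [-0.35061383, -0.67822724,  0.64581557, -0.88542352],
       [ 0.00618947, -0.69125376, -0.72258559,  0.95850411],
       [ 0.        ,  0.        ,  0.        ,  1.        ]])}
module_blue_center [([292.6, 250.0], 0.97), ([342.0, 363.5], 0.97), ([200.4, 371.1], 0.69)]
module_blue_cont
[... 532 characters left out ...]
([315.5, 404.7], 0.85), ([235.0, 479.1], 0.68), ([159.2, 336.8], 0.54)]
module_blue_contact [([149.9, 332.8], 0.69), ([221.7, 480.2], 0.58), ([313.3, 414.3], 0.56)]
channel_floor [([173.2, 224.7], 0.71)]
plunger_nose [([157.3, 220.2], 0.54)]
wrist {'fx': 295.8147749595743, 'fy': 295.8147749595743, 'cx': 319.8308961520003, 'cy': 202.40918662883618, 'mount': array([[-8.61614382e-04, -3.06177502e-01,  9.51974052e-01,
         1.89293194e-02],
       [ 8.53267233e-04, -9.51974284e-01, -3.06176804e-01,
         8.51912282e-02],
       [ 9.99999265e-01,  5.48481927e-04,  1.08148596e-03,
         2.74409627e-04],
       [ 0.00000000e+00,  0.00000000e+00,  0.00000000e+00,
         1.00000000e+00]])}
```

View pics/top0.png

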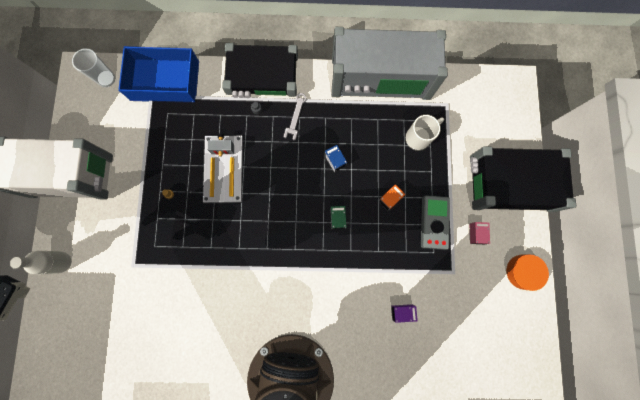

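View pics/side0.png

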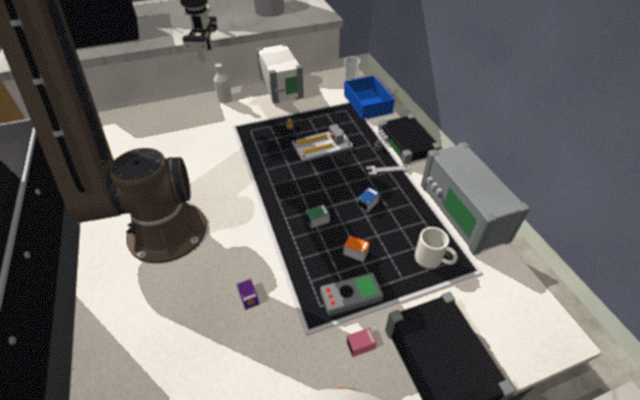

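View pics/wrist0.png

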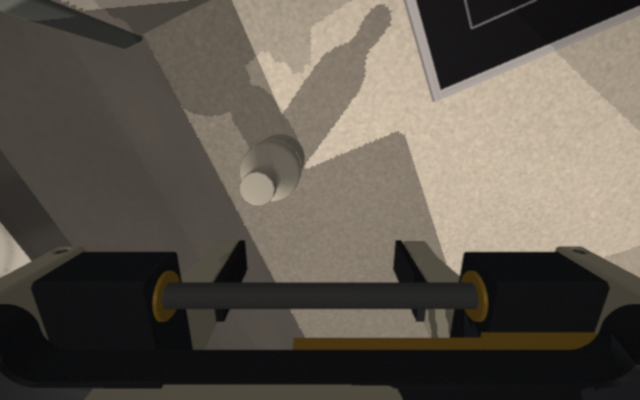

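```bash
cat > h.py <<'E'
import numpy as np, cv2
from scipy.spatial.transform import Rotation as Ro
from station import telemetry, optics, finder
def ray(n,rc,st=None):
    c=optics.calibration(n)
    d=np.array([(rc[1]-c["cx"])/c["fx"],(rc[0]-c["cy"])/c["fy"],1.])
    T=c["T"] if "T" in c else toolT(st)@c["mount"]
    return T[:3,3],T[:3,:3]@d
def toolT(st):
    T=np.eye(4);T[:3,:3]=Ro.from_euler("xyz",st["ee_rot"]).as_matrix();T[:3,3]=st["eef_pos"];return T
def onz(n,rc,z,st=None):
    o,d=ray(n,rc,st); return o+d*(z-o[2])/d[2]
def proj(n,P,st=None):
    c=optics.calibration(n);T=c["T"] if "T" in c else toolT(st)@c["mount"]
    p=np.linalg.inv(T)@np.append(P,1); return c["cy"]+c["fy"]*p[1]/p[2],c["cx"]+c["fx"]*p[0]/p[2]
E
python3 - <<'E'
from h import *
t=cv2.imread("pics/top0.png")
a=cv2.resize(t[135:185,310:360],(400,400),interpolation=cv2.INTER_NEAREST)
b=cv2.resize(t[130:210,185:265],(400,400),interpolation=cv2.INTER_NEAREST)
cv2.imwrite("pics/crop0.png",np.hstack([a,b]))
for z in (.026,.046): print(onz("top",(158,336),z))
print("blue", onz("top",(159.2,336.8),.026),onz("side",(200.4,371.1),.026))
print("blue contact", onz("top",(149.9,332.8),.034),onz("side",(192.4,371.9),.034))
print("ch", onz("top",(173.2,224.7),.016),onz("side",(146.3,320.3),.016))
print("nose", onz("top",(157.3,220.2),.044))
st=telemetry.get_state();print(toolT(st).round(3))
E
```

```text
[ 0.61729875 -0.11450944  0.026     ]
[ 0.61154586 -0.11341773  0.046     ]
blue [ 0.61370966 -0.11691974  0.026     ] [ 0.62602157 -0.11973796  0.026     ]
blue contact [ 0.63931101 -0.10431993  0.034     ] [ 0.63958419 -0.09504984  0.034     ]
ch [0.56529916 0.21116864 0.016     ] [0.57037098 0.20238583 0.016     ]
nose [0.60526893 0.21991393 0.044     ]
[[-0.     0.923 -0.386  0.26 ]
 [ 0.    -0.386 -0.923  0.623]
 [-1.    -0.     0.     0.405]
 [ 0.     0.     0.     1.   ]]
```

View pics/crop0.png

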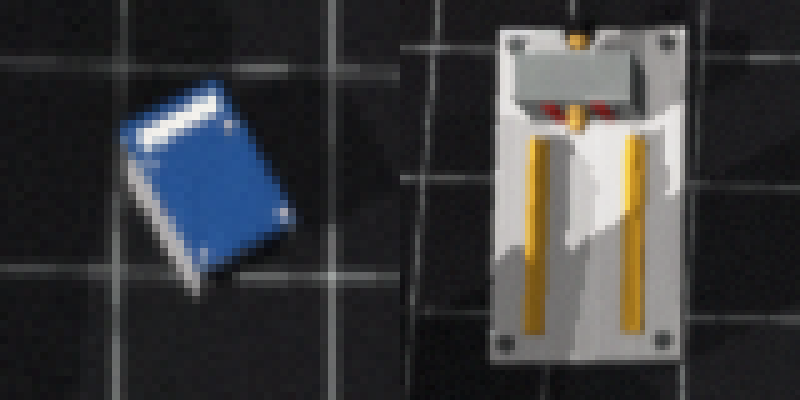

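{"api": "play_rows", "payload": {
  "steps": [
    {"ty":1,"tz":0.7},
    {"ty":1,"tz":0.7},
    {"ty":1,"tz":0.7},
    {"ty":1,"tz":0.7},
    {"ty":1,"tz":0.7},
    {"ty":1,"tz":0.7},
    {"ty":1,"tz":0.7},
    {"ty":1,"tz":0.7},
    {"ty":1,"tz":0.7},
    {"ty":1,"tz":0.7},
    {"ty":1,"tz":0.7},
    {"ty":1,"tz":0.7},
    {"ty":1,"tz":0.7},
    {"ty":1,"tz":0.7},
    {"ty":1,"tz":0.7},
    {"ty":1,"tz":0.7},
    {"ax":-1},
    {"ax":-0.9},
    {"ax":-0.9},
    {"ax":-1}
  ]
}}

```text
invalid input
```

```bash
python3 - <<'E'
from h import *
st=telemetry.get_state()
im=optics.grab_frame("wrist"); cv2.imwrite("pics/w1.png",im[:,:,::-1])
print(st["t"],st["force"],st["q"].round(3));print(toolT(st).round(4))
for q in ["channel_floor","plunger_nose","fixture","stop_block"]:
  for r in finder.pinpoint(q,"wrist"): print(q,r["location"],round(r["confidence"],2))
E
```

```text
0.55 [ 0.40965083 -0.17142486 -0.03651372] [ 1.463  0.359  0.012 -0.    -1.224 -0.288]
[[-0.      0.9227 -0.3856  0.2603]
 [ 0.     -0.3856 -0.9227  0.6228]
 [-1.     -0.      0.      0.4047]
 [ 0.      0.      0.      1.    ]]
```

View pics/w1.png

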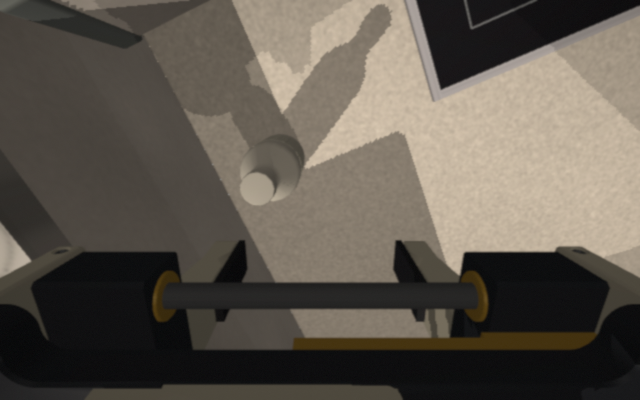

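{"api": "play_rows", "payload": {
  "steps": [
    {"gripper":1,"tx":0,"ty":1,"tz":0.7,"ax":0,"ay":0,"az":0},
    {"gripper":1,"tx":0,"ty":1,"tz":0.7,"ax":0,"ay":0,"az":0},
    {"gripper":1,"tx":0,"ty":1,"tz":0.7,"ax":0,"ay":0,"az":0},
    {"gripper":1,"tx":0,"ty":1,"tz":0.7,"ax":0,"ay":0,"az":0},
    {"gripper":1,"tx":0,"ty":1,"tz":0.7,"ax":0,"ay":0,"az":0},
    {"gripper":1,"tx":0,"ty":1,"tz":0.7,"ax":0,"ay":0,"az":0},
    {"gripper":1,"tx":0,"ty":1,"tz":0.7,"ax":0,"ay":0,"az":0},
    {"gripper":1,"tx":0,"ty":1,"tz":0.7,"ax":0,"ay":0,"az":0},
    {"gripper":1,"tx":0,"ty":1,"tz":0.7,"ax":0,"ay":0,"az":0},
    {"gripper":1,"tx":0,"ty":1,"tz":0.7,"ax":0,"ay":0,"az":0},
    {"gripper":1,"tx":0,"ty":1,"tz":0.7,"ax":0,"ay":0,"az":0},
    {"gripper":1,"tx":0,"ty":1,"tz":0.7,"ax":0,"ay":0,"az":0},
    {"gripper":1,"tx":0,"ty":1,"tz":0.7,"ax":0,"ay":0,"az":0},
    {"gripper":1,"tx":0,"ty":1,"tz":0.7,"ax":0,"ay":0,"az":0},
    {"gripper":1,"tx":0,"ty":1,"tz":0.7,"ax":0,"ay":0,"az":0},
    {"gripper":1,"tx":0,"ty":1,"tz":0.7,"ax":0,"ay":0,"az":0},
    {"gripper":1,"tx":0,"ty":0,"tz":0,"ax":-1,"ay":0,"az":0},
    {"gripper":1,"tx":0,"ty":0,"tz":0,"ax":-0.9,"ay":0,"az":0},
    {"gripper":1,"tx":0,"ty":0,"tz":0,"ax":-0.9,"ay":0,"az":0},
    {"gripper":1,"tx":0,"ty":0,"tz":0,"ax":-1,"ay":0,"az":0}
  ]
}}

```text
t: 2.47
eef_pos: [0.5215, 0.2098, 0.4047]
ee_rot: [2.265, 1.571, 0.7]
force: [-0.4, -0.3, 0.2]
width: 0.0878
```

```bash
python3 - <<'E'
from h import *
st=telemetry.get_state()
im=optics.grab_frame("wrist"); cv2.imwrite("pics/w2.png",im[:,:,::-1])
print(st["t"],st["force"],st["q"].round(3),abs(st["qd"]).max());print(toolT(st).round(4))
for q in ["channel_floor","plunger_nose","fixture","stop_block"]:
  for r in finder.pinpoint(q,"wrist"): print(q,r["location"],round(r["confidence"],2))
print(telemetry.get_state()["eef_pos"])
E
```

```text
2.4667 [-0.42738516 -0.27031159  0.21215524] [ 0.731  0.174 -0.241  0.    -1.156  0.846] 1.2651553157722453
[[ 1.000e-04  1.000e+00  5.800e-03  5.215e-01]
 [ 1.000e-04  5.800e-03 -1.000e+00  2.098e-01]
 [-1.000e+00  1.000e-04 -1.000e-04  4.047e-01]
 [ 0.000e+00  0.000e+00  0.000e+00  1.000e+00]]
channel_floor [138.3, 314.3] 0.84
channel_floor [189.3, 196.8] 0.59
plunger_nose [103.1, 308.5] 0.63
fixture [127.2, 309.5] 0.94
[0.52133952 0.21024089 0.4047211 ]
```

View pics/w2.png

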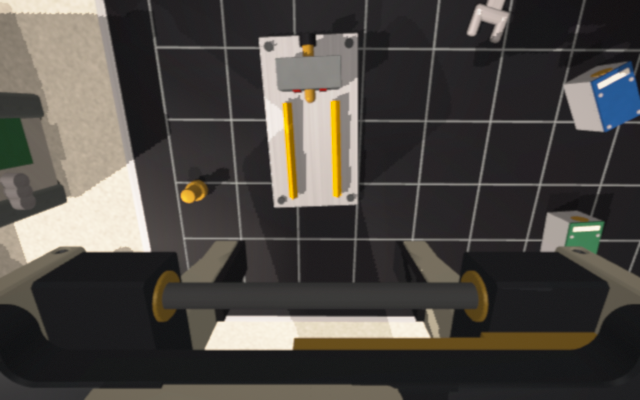

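```bash
cat >> h.py <<'E'
def st_of(p,r): return {"eef_pos":np.array(p),"ee_rot":np.array(r)}
E
python3 - <<'E'
from h import *
t=cv2.imread("pics/w2.png")
cv2.imwrite("pics/c2.png",cv2.resize(t[20:220,240:380],(560,800))[:600*1000] if 0 else cv2.resize(t[20:220,240:380],(420,600),interpolation=cv2.INTER_CUBIC))
st=telemetry.get_state()
c=[(38,260),(33,358),(204,357),(207,275)]
for p in c: print(onz("wrist",p,.016,st).round(4))
E
```

```text
[0.6797 0.2755 0.016 ]
[0.6846 0.1666 0.016 ]
[0.485  0.1601 0.016 ]
[0.4809 0.2681 0.016 ]
```

View pics/c2.png

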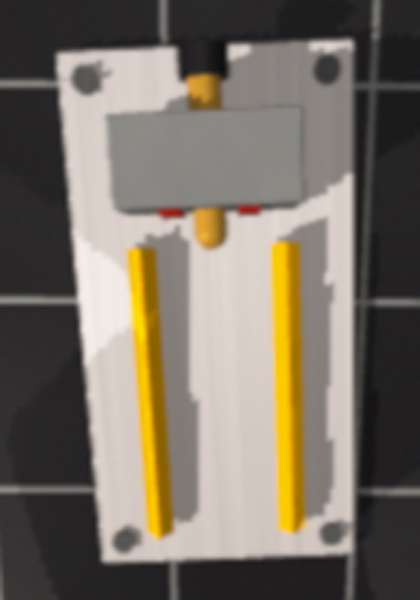

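```bash
python3 - <<'E'
from h import *
t=cv2.imread("pics/top0.png")
cv2.imwrite("pics/c3.png",cv2.resize(t[125:215,190:265],(500,600),interpolation=cv2.INTER_CUBIC))
st=telemetry.get_state()
yaw=np.deg2rad(2.1);R=np.array([[np.cos(yaw),-np.sin(yaw)],[np.sin(yaw),np.cos(yaw)]])
for x,y in [(.1,.055),(.1,-.055),(-.1,-.055),(-.1,.055)]:
    P=np.append(np.array([.5825,.2176])+R@[x,y],.016)
    r,c=proj("top",P); print("top",r,c,"crop",(c-190)*500/75,(r-125)*600/90, "side",proj("side",P),"wrist",proj("wrist",P,st))
# blue lid corners in wrist
for p in [(150.9,325.25),(145.25,336.9),(162.75,346.9),(169.4,335)]: print(onz("top",p,.046))
t=cv2.imread("pics/w2.png")
cv2.imwrite("pics/c4.png",cv2.resize(t[50:140,550:640],(600,600),interpolation=cv2.INTER_CUBIC))
E
```

```text
top 135.08799519741476 205.35599439359237 crop 102.37329595728247 67.25330131609837 side (np.float64(128.72157231405475), np.float64(340.4625173531515)) wrist (np.float64(37.234056825882504), np.float64(259.3436040678215))
top 134.7875888520944 242.36734171262816 crop 349.1156114175211 65.25059234729592 side (np.float64(145.3900242192091), np.float64(352.54948642573305)) wrist (np.float64(33.14108462044115), np.float64(358.2419852114697))
top 200.7616866961725 240.93697705781807 crop 339.57984705212044 505.0779113078166 side (np.float64(158.82213582008967), np.float64(301.86830425667483)) wrist (np.float64(204.31672146700996), np.float64(357.8089586743383))
top 201.22153350812636 202.75315234985894 crop 85.02101566572624 508.14355672084235 side (np.float64(140.92714589137935), np.float64(291.710417772486)) wrist (np.float64(207.2608785123814), np.float64(274.42459231402626))
[ 0.63197297 -0.08194329  0.046     ]
[ 0.64992573 -0.11547721  0.046     ]
[ 0.59822688 -0.14508422  0.046     ]
[ 0.57760878 -0.11103593  0.046     ]
```

View pics/c3.png

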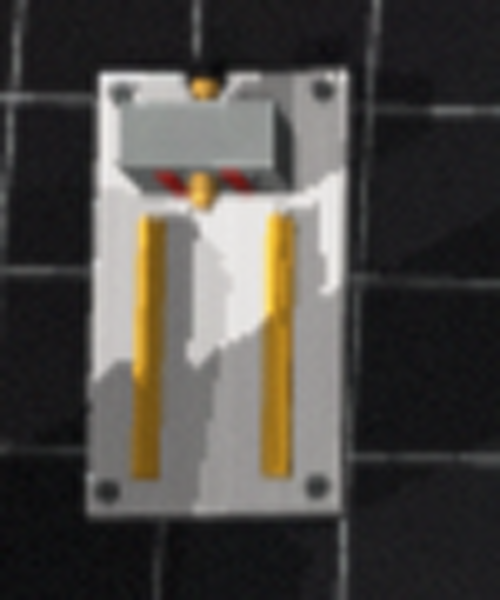

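View pics/c4.png

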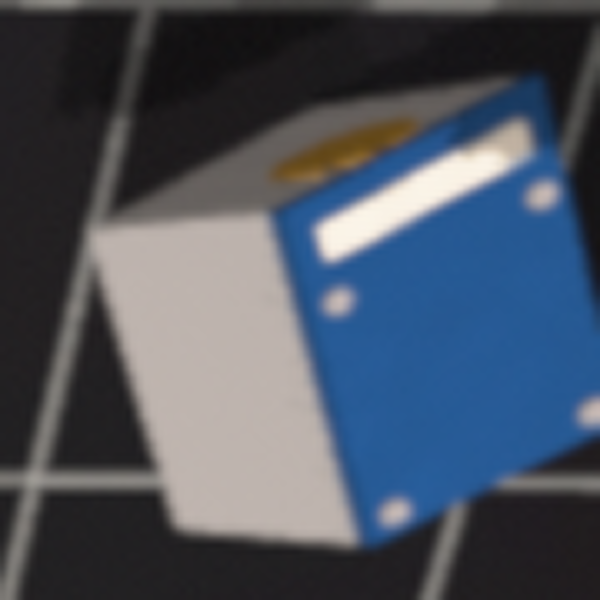

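{"api": "play_rows", "payload": {
  "steps": [
    {"gripper":1,"tx":0.3,"ty":0.25,"tz":0.92,"ax":0,"ay":0,"az":0},
    {"gripper":1,"tx":0.3,"ty":0.25,"tz":0.92,"ax":0,"ay":0,"az":0},
    {"gripper":1,"tx":0.3,"ty":0.25,"tz":0.92,"ax":0,"ay":0,"az":0},
    {"gripper":1,"tx":0.3,"ty":0.25,"tz":0.92,"ax":0,"ay":0,"az":0},
    {"gripper":1,"tx":0.3,"ty":0.25,"tz":0.92,"ax":0,"ay":0,"az":0},
    {"gripper":1,"tx":0.3,"ty":0.25,"tz":0.92,"ax":0,"ay":0,"az":0},
    {"gripper":1,"tx":0.3,"ty":0.25,"tz":0.92,"ax":0,"ay":0,"az":0},
    {"gripper":1,"tx":0.3,"ty":0.25,"tz":0.92,"ax":0,"ay":0,"az":0},
    {"gripper":1,"tx":0.3,"ty":0.25,"tz":0.92,"ax":0,"ay":0,"az":0},
    {"gripper":1,"tx":0.3,"ty":0.25,"tz":0.92,"ax":0,"ay":0,"az":0},
    {"gripper":1,"tx":0.3,"ty":0.25,"tz":0.92,"ax":0,"ay":0,"az":0},
    {"gripper":1,"tx":0.3,"ty":0.25,"tz":0.92,"ax":0,"ay":0,"az":0},
    {"gripper":1,"tx":0.3,"ty":0.25,"tz":0.92,"ax":0,"ay":0,"az":0},
    {"gripper":1,"tx":0.3,"ty":0.25,"tz":0.92,"ax":0,"ay":0,"az":0},
    {"gripper":1,"tx":0,"ty":0,"tz":0,"ax":-0.96,"ay":0,"az":0},
    {"gripper":1,"tx":0,"ty":0,"tz":0,"ax":-0.96,"ay":0,"az":0},
    {"gripper":1,"tx":0,"ty":0,"tz":0,"ax":-0.96,"ay":0,"az":0},
    {"gripper":1,"tx":0,"ty":0,"tz":0,"ax":-0.96,"ay":0,"az":0},
    {"gripper":1,"tx":0,"ty":0,"tz":0,"ax":-0.96,"ay":0,"az":0},
    {"gripper":1,"tx":0,"ty":0,"tz":0,"ax":0,"ay":0,"az":0}
  ]
}}

```text
t: 4.38
eef_pos: [0.6096, -0.1115, 0.2996]
ee_rot: [-1.639, 1.571, -2.703]
force: [0.1, 0.6, 0.6]
width: 0.0877
```

```bash
python3 - <<'E'
from h import *
st=telemetry.get_state()
im=optics.grab_frame("wrist"); cv2.imwrite("pics/w3.png",im[:,:,::-1])
print(st["t"],st["q"].round(3),abs(st["qd"]).max());print(toolT(st).round(4))
for q in ["module_blue_center"]:
  for r in finder.pinpoint(q,"wrist"): print(q,r["location"],round(r["confidence"],2),onz("wrist",r["location"],.026,st))
# lid segmentation
hsv=cv2.cvtColor(im,cv2.COLOR_RGB2HSV);m=cv2.inRange(hsv,(100,120,60),(125,255,255));m=cv2.morphologyEx(m,cv2.MORPH_CLOSE,np.ones((25,25)))
m[240:]=0
n,l,s,ce=cv2.connectedComponentsWithStats(m);i=1+s[1:,4].argmax();print(s[i])
cs,_=cv2.findContours((l==i).astype(np.uint8),cv2.RETR_EXTERNAL,cv2.CHAIN_APPROX_NONE)
q=max(cs,key=cv2.contourArea)
W=np.array([onz("wrist",(p[0][1],p[0][0]),.046,st)[:2] for p in q])
print(cv2.minAreaRect((W*1000).astype(np.float32)))
np.save("st3.npy",np.r_[st["eef_pos"],st["ee_rot"]])
E
```

```text
4.3833 [ 0.134  0.353 -0.252  0.    -0.966  1.944] 0.17969067239964842
[[-1.000e-04  8.741e-01  4.857e-01  6.096e-01]
 [-1.000e-04  4.857e-01 -8.741e-01 -1.115e-01]
 [-1.000e+00 -1.000e-04 -0.000e+00  2.996e-01]
 [ 0.000e+00  0.000e+00  0.000e+00  1.000e+00]]
module_blue_center [196.0, 324.1] 0.69 [ 0.61951922 -0.112394    0.026     ]
[ 299  168   51   71 3453]
((618.2781982421875, -112.76195526123047), (60.96976852416992, 41.57527542114258), 30.8405704498291)
```

View pics/w3.png

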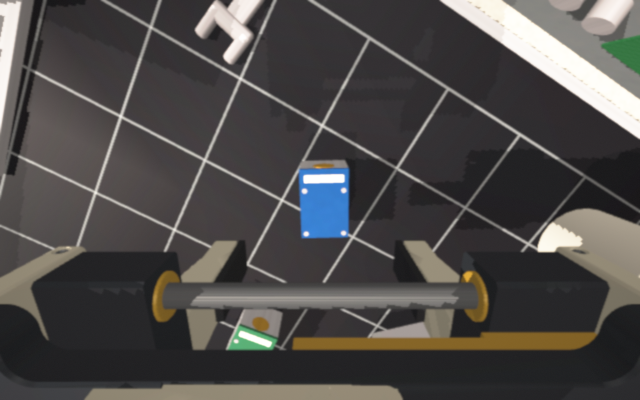

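{"api": "play_rows", "payload": {
  "newtons": 50,
  "steps": [
    {"gripper":1,"tx":0.2,"ty":0.28,"tz":0.22,"ax":-0.3,"ay":0,"az":0},
    {"gripper":1,"tx":0.8,"ty":0,"tz":0,"ax":0,"ay":0,"az":0},
    {"gripper":1,"tx":0.8,"ty":0,"tz":0,"ax":0,"ay":0,"az":0},
    {"gripper":1,"tx":0.8,"ty":0,"tz":0,"ax":0,"ay":0,"az":0},
    {"gripper":1,"tx":0.7,"ty":0,"tz":0,"ax":0,"ay":0,"az":0},
    {"gripper":1,"tx":0.48,"ty":0,"tz":0,"ax":0,"ay":0,"az":0},
    {"gripper":1,"tx":0,"ty":0,"tz":0,"ax":0,"ay":0,"az":0},
    {"gripper":1,"tx":0,"ty":0,"tz":0,"ax":0,"ay":0,"az":0}
  ]
}}

```text
t: 5.15
eef_pos: [0.6184, -0.113, 0.2049]
ee_rot: [-1.787, 1.57, -2.823]
force: [0.3, 0.4, 0.1]
width: 0.0878
```

```bash
python3 - <<'E'
from h import *
st=telemetry.get_state()
im=optics.grab_frame("wrist"); cv2.imwrite("pics/w4.png",im[:,:,::-1])
print(st["t"],abs(st["qd"]).max(),st["force"]);print(toolT(st).round(4))
hsv=cv2.cvtColor(im,cv2.COLOR_RGB2HSV);m=cv2.inRange(hsv,(100,120,60),(125,255,255));m=cv2.morphologyEx(m,cv2.MORPH_CLOSE,np.ones((25,25)))
n,l,s,ce=cv2.connectedComponentsWithStats(m);i=1+s[1:,4].argmax();print(s[i])
cs,_=cv2.findContours((l==i).astype(np.uint8),cv2.RETR_EXTERNAL,cv2.CHAIN_APPROX_NONE)
q=max(cs,key=cv2.contourArea)
W=np.array([onz("wrist",(p[0][1],p[0][0]),.046,st)[:2] for p in q])
print(cv2.minAreaRect((W*1000).astype(np.float32)))
E
```

```text
5.15 0.026641781737504457 [0.33357802 0.42630816 0.13137497]
[[-1.100e-03  8.604e-01  5.096e-01  6.184e-01]
 [-4.000e-04  5.096e-01 -8.604e-01 -1.130e-01]
 [-1.000e+00 -1.100e-03 -2.000e-04  2.049e-01]
 [ 0.000e+00  0.000e+00  0.000e+00  1.000e+00]]
[ 277  218   80   65 5024]
((628.6436767578125, -106.57361602783203), (37.267391204833984, 40.84928894042969), 30.670642852783203)
```

View pics/w4.png

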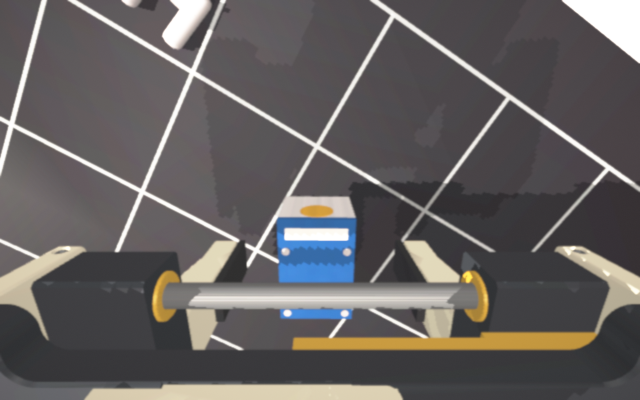

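{"api": "play_rows", "payload": {
  "newtons": 50,
  "steps": [
    {"gripper":0,"tx":0,"ty":0,"tz":0,"ax":0,"ay":0,"az":0},
    {"gripper":0,"tx":0,"ty":0,"tz":0,"ax":0,"ay":0,"az":0},
    {"gripper":0,"tx":0,"ty":0,"tz":0,"ax":0,"ay":0,"az":0},
    {"gripper":0,"tx":0,"ty":0,"tz":0,"ax":0,"ay":0,"az":0},
    {"gripper":0,"tx":0,"ty":0,"tz":0,"ax":0,"ay":0,"az":0},
    {"gripper":0,"tx":0,"ty":0,"tz":0,"ax":0,"ay":0,"az":0},
    {"gripper":0,"tx":0,"ty":0,"tz":0,"ax":0,"ay":0,"az":0},
    {"gripper":0,"tx":0,"ty":0,"tz":0,"ax":0,"ay":0,"az":0}
  ]
}}

```text
t: 5.87
eef_pos: [0.6183, -0.113, 0.2052]
ee_rot: [-2.417, 1.571, 2.831]
force: [-1.1, 1.5, 0.4]
width: 0.04
```

{"api": "play_rows", "payload": {
  "steps": [
    {"gripper":0,"tx":-0.5,"ty":0,"tz":0,"ax":0,"ay":0,"az":0},
    {"gripper":0,"tx":-0.9,"ty":0,"tz":0,"ax":0,"ay":0,"az":0},
    {"gripper":0,"tx":-0.9,"ty":0,"tz":0,"ax":0,"ay":0,"az":0},
    {"gripper":0,"tx":-0.9,"ty":0,"tz":0,"ax":0,"ay":0,"az":0},
    {"gripper":0,"tx":-0.6,"ty":0.2,"tz":-0.5,"ax":0,"ay":0,"az":0},
    {"gripper":0,"tx":0,"ty":0.38,"tz":-0.95,"ax":0,"ay":0,"az":0},
    {"gripper":0,"tx":0,"ty":0.38,"tz":-0.95,"ax":0,"ay":0,"az":0},
    {"gripper":0,"tx":0,"ty":0.38,"tz":-0.95,"ax":0,"ay":0,"az":0},
    {"gripper":0,"tx":0,"ty":0.38,"tz":-0.95,"ax":0,"ay":0,"az":0},
    {"gripper":0,"tx":0,"ty":0.38,"tz":-0.95,"ax":0,"ay":0,"az":0},
    {"gripper":0,"tx":0,"ty":0.38,"tz":-0.95,"ax":0,"ay":0,"az":0},
    {"gripper":0,"tx":0,"ty":0.38,"tz":-0.95,"ax":0,"ay":0,"az":0},
    {"gripper":0,"tx":0,"ty":0.38,"tz":-0.95,"ax":0,"ay":0,"az":0},
    {"gripper":0,"tx":0,"ty":0.38,"tz":-0.95,"ax":0,"ay":0,"az":0},
    {"gripper":0,"tx":0,"ty":0.38,"tz":-0.95,"ax":0,"ay":0,"az":0},
    {"gripper":0,"tx":0,"ty":0.38,"tz":-0.95,"ax":0,"ay":0,"az":0},
    {"gripper":0,"tx":0,"ty":0.38,"tz":-0.95,"ax":0,"ay":0,"az":0},
    {"gripper":0,"tx":0,"ty":0.2,"tz":-0.5,"ax":0.5,"ay":0,"az":0},
    {"gripper":0,"tx":0,"ty":0,"tz":0,"ax":0.95,"ay":0,"az":0},
    {"gripper":0,"tx":0,"ty":0,"tz":0,"ax":0.95,"ay":0,"az":0}
  ]
}}

```text
t: 7.53
eef_pos: [0.5662, 0.218, 0.2997]
ee_rot: [-1.467, 1.57, -2.756]
force: [-0.5, -0.6, -0.3]
width: 0.0396
```

{"api": "play_rows", "payload": {
  "steps": [
    {"gripper":0,"tx":0,"ty":0,"tz":0,"ax":0.95,"ay":0,"az":0},
    {"gripper":0,"tx":0,"ty":0,"tz":0,"ax":0.95,"ay":0,"az":0},
    {"gripper":0,"tx":0,"ty":0,"tz":0,"ax":0.45,"ay":0,"az":0},
    {"gripper":0,"tx":0,"ty":0,"tz":0,"ax":0,"ay":0,"az":0},
    {"gripper":0,"tx":0,"ty":0,"tz":0,"ax":0,"ay":0,"az":0},
    {"gripper":0,"tx":0,"ty":0,"tz":0,"ax":0,"ay":0,"az":0}
  ]
}}

```text
t: 8.03
eef_pos: [0.5665, 0.2168, 0.3]
ee_rot: [-1.129, 1.571, -2.659]
force: [0.2, -0.3, -1.1]
width: 0.0394
```

```bash
python3 - <<'E'
from h import *
st=telemetry.get_state()
im=optics.grab_frame("wrist"); cv2.imwrite("pics/w5.png",im[:,:,::-1])
im=optics.grab_frame("top"); cv2.imwrite("pics/t5.png",im[:,:,::-1])
print(st["t"],abs(st["qd"]).max(),st["force"],st["width"]);print(toolT(st).round(4))
np.save("st5.npy",np.r_[st["eef_pos"],st["ee_rot"]])
E
```

```text
8.0333 0.003915119896856459 [ 0.1952792  -0.29102487 -1.10556355] 0.03943779603362348
[[-3.000e-04  9.992e-01  4.050e-02  5.665e-01]
 [-1.000e-04  4.050e-02 -9.992e-01  2.168e-01]
 [-1.000e+00 -3.000e-04  1.000e-04  3.000e-01]
 [ 0.000e+00  0.000e+00  0.000e+00  1.000e+00]]
```

View pics/w5.png

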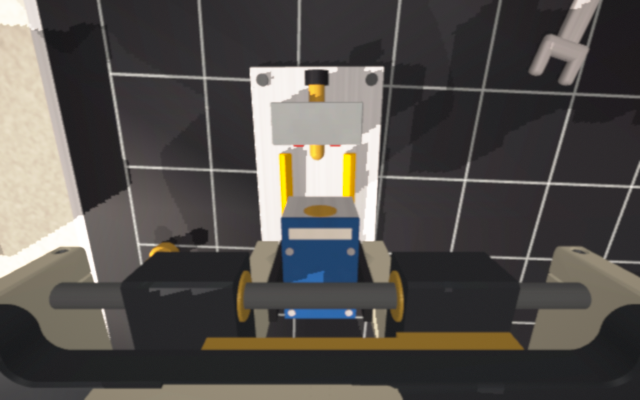

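```bash
python3 - <<'E'
from h import *
t=cv2.imread("pics/w5.png")
cv2.imwrite("pics/c5.png",cv2.resize(t[60:220,230:400],(638,600),interpolation=cv2.INTER_CUBIC))
E
```

```text
(no output)
```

View pics/c5.png

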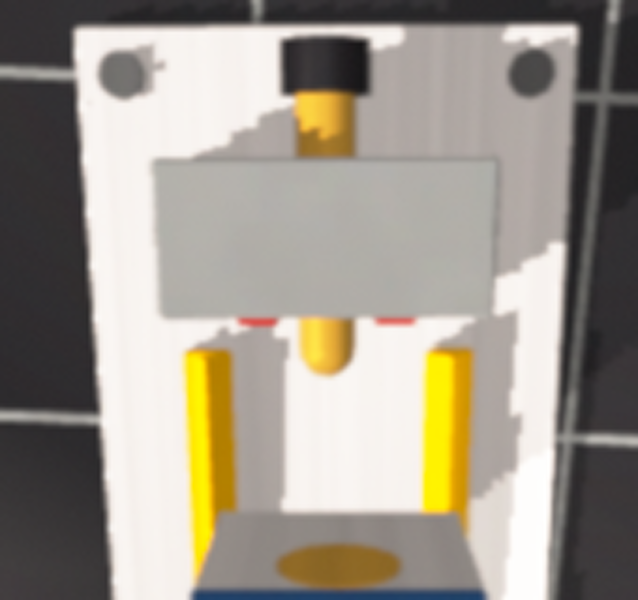

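```bash
python3 - <<'E'
from h import *
a=np.load("st5.npy");st=st_of(a[:3],a[3:])
def W(u,v,z): return onz("wrist",(60+(v)/3.75,230+u/3.753),z,st)
for nm,u,v,z in [("baseTL",74,28,.016),("baseTR",578,27,.016),("blkTL",153,158,.06),("blkTR",497,157,.06),("blkBR",492,317,.06),("blkBL",161,320,.06),("gL",187,350,.032),("gL2",213,350,.032),("gR2",428,350,.032),("gR",471,350,.032),("tip",327,375,.044),("lidL",192,592,.141),("lidR",486,592,.141),("botL",217,513,.101),("botR",462,513,.101)]:
    P=W(u,v,z); c,s=np.cos(np.deg2rad(2.1)),np.sin(np.deg2rad(2.1)); d=P[:2]-[.5825,.2176]
    print(nm,P.round(4),"fix",(c*d[0]+s*d[1]).round(4),(-s*d[0]+c*d[1]).round(4))
E
```

```text
baseTL [0.6799 0.2777 0.016 ] fix 0.0996 0.0565
baseTR [0.6847 0.1676 0.016 ] fix 0.1003 -0.0537
blkTL [0.6533 0.2538 0.06  ] fix 0.0721 0.0336
blkTR [0.6562 0.189  0.06  ] fix 0.0726 -0.0312
blkBR [0.6263 0.1875 0.06  ] fix 0.0427 -0.0317
blkBL [0.6231 0.2526 0.06  ] fix 0.0418 0.0334
gL [0.6131 0.251  0.032 ] fix 0.0318 0.0323
gL2 [0.6133 0.2452 0.032 ] fix 0.0318 0.0265
gR2 [0.6153 0.1971 0.032 ] fix 0.032 -0.0216
gR [0.6157 0.1875 0.032 ] fix 0.0321 -0.0313
tip [0.6108 0.2195 0.044 ] fix 0.0284 0.0009
lidL [0.5973 0.2364 0.141 ] fix 0.0155 0.0183
lidR [0.5989 0.1968 0.141 ] fix 0.0156 -0.0214
botL [0.5963 0.2371 0.101 ] fix 0.0145 0.019
botR [0.598  0.1957 0.101 ] fix 0.0147 -0.0225
```

{"api": "play_rows", "payload": {
  "steps": [
    {"gripper":0,"tx":0,"ty":0.05,"tz":-0.1,"ax":-0.03,"ay":0,"az":0},
    {"gripper":0,"tx":0.7,"ty":0,"tz":0,"ax":0,"ay":0,"az":0},
    {"gripper":0,"tx":0.7,"ty":0,"tz":0,"ax":0,"ay":0,"az":0},
    {"gripper":0,"tx":0.7,"ty":0,"tz":0,"ax":0,"ay":0,"az":0},
    {"gripper":0,"tx":0.2,"ty":0,"tz":0,"ax":0,"ay":0,"az":0},
    {"gripper":0,"tx":0,"ty":0,"tz":0,"ax":0,"ay":0,"az":0},
    {"gripper":0,"tx":0,"ty":0,"tz":0,"ax":0,"ay":0,"az":0}
  ]
}}

```text
t: 8.72
eef_pos: [0.568, 0.2196, 0.243]
ee_rot: [0.363, 1.57, -1.166]
force: [1.3, 0.9, -0.5]
width: 0.0396
```

```bash
python3 - <<'E'
from h import *
st=telemetry.get_state()
im=optics.grab_frame("wrist"); cv2.imwrite("pics/w6.png",im[:,:,::-1])
print(st["t"],st["force"],st["width"]);print(toolT(st).round(4))
np.save("st6.npy",np.r_[st["eef_pos"],st["ee_rot"]])
cv2.imwrite("pics/c6.png",cv2.resize(im[100:260,230:400,::-1],(638,600),interpolation=cv2.INTER_CUBIC))
im=optics.grab_frame("side")
cv2.imwrite("pics/s6.png",cv2.resize(im[100:180,270:380,::-1],(770,560),interpolation=cv2.INTER_CUBIC))
E
```

```text
8.7167 [ 1.29291118  0.92552671 -0.48485266] 0.03956259904313912
[[ 1.000e-04  9.991e-01  4.250e-02  5.680e-01]
 [-3.000e-04  4.250e-02 -9.991e-01  2.196e-01]
 [-1.000e+00  1.000e-04  3.000e-04  2.430e-01]
 [ 0.000e+00  0.000e+00  0.000e+00  1.000e+00]]
```

View pics/c6.png

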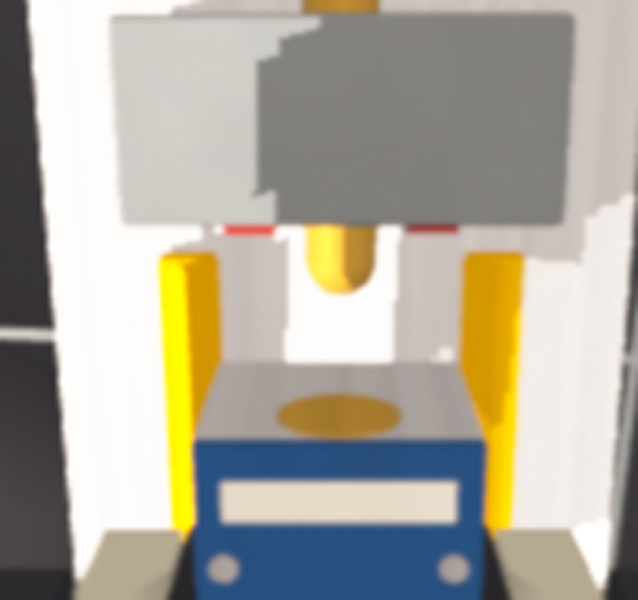

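View pics/s6.png

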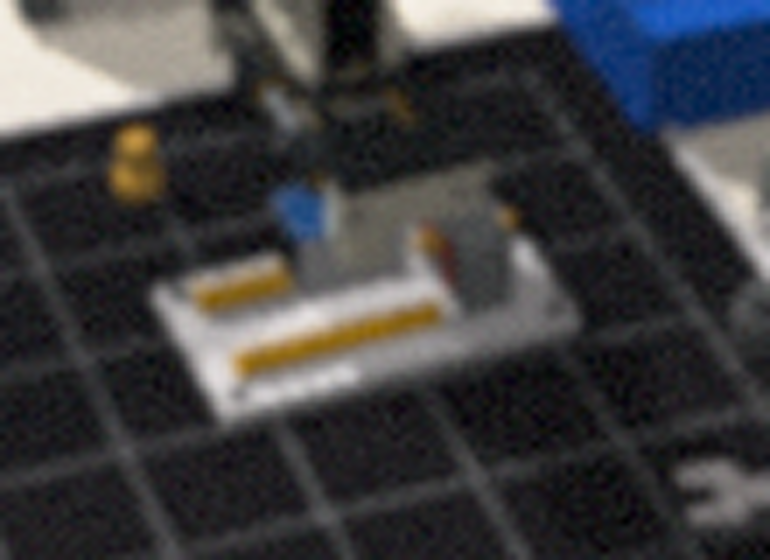

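{"api": "play_rows", "payload": {
  "steps": [
    {"gripper":0,"tx":0.5,"ty":0,"tz":0,"ax":0,"ay":0,"az":0},
    {"gripper":0,"tx":0.35,"ty":0,"tz":0,"ax":0,"ay":0,"az":0},
    {"gripper":0,"tx":0.12,"ty":0,"tz":0,"ax":0,"ay":0,"az":0},
    {"gripper":0,"tx":0,"ty":0,"tz":0,"ax":0,"ay":0,"az":0},
    {"gripper":0,"tx":0,"ty":0,"tz":0,"ax":0,"ay":0,"az":0},
    {"gripper":0,"tx":0.05,"ty":0,"tz":0,"ax":0,"ay":0,"az":0},
    {"gripper":0,"tx":0,"ty":0,"tz":0,"ax":0,"ay":0,"az":0},
    {"gripper":0,"tx":0,"ty":0,"tz":0,"ax":0,"ay":0,"az":0}
  ]
}}

```text
t: 9.48
eef_pos: [0.5678, 0.2194, 0.2175]
ee_rot: [2.14, 1.57, 0.611]
force: [-0.2, -0.4, -1.1]
width: 0.04
```

{"api": "play_rows", "payload": {
  "steps": [
    {"gripper":0,"tx":0.05,"ty":0,"tz":0,"ax":0,"ay":0,"az":0},
    {"gripper":0,"tx":0,"ty":0,"tz":0,"ax":0,"ay":0,"az":0},
    {"gripper":0,"tx":0.04,"ty":0,"tz":0,"ax":0,"ay":0,"az":0},
    {"gripper":0,"tx":0,"ty":0,"tz":0,"ax":0,"ay":0,"az":0},
    {"gripper":0,"tx":0,"ty":0,"tz":0,"ax":0,"ay":0,"az":0}
  ]
}}

```text
t: 9.9
eef_pos: [0.5678, 0.2194, 0.2152]
ee_rot: [1.828, 1.57, 0.299]
force: [-1.1, -0.3, 2.2]
width: 0.0397
```

{"api": "play_rows", "payload": {
  "steps": [
    {"gripper":0,"tx":0.02,"ty":0,"tz":0,"ax":0,"ay":0,"az":0},
    {"gripper":0,"tx":0,"ty":0,"tz":0,"ax":0,"ay":0,"az":0},
    {"gripper":0,"tx":0,"ty":0,"tz":0,"ax":0,"ay":0,"az":0}
  ]
}}

```text
t: 10.15
eef_pos: [0.5678, 0.2194, 0.2151]
ee_rot: [1.802, 1.57, 0.273]
force: [-3.1, -1.3, 6.6]
width: 0.0397
```

```bash
python3 - <<'E'
from h import *
st=telemetry.get_state()
print(st["t"],st["force"],st["moment"],st["width"]);print(toolT(st).round(4))
im=optics.grab_frame("wrist")
np.save("st7.npy",np.r_[st["eef_pos"],st["ee_rot"]])
cv2.imwrite("pics/c7.png",cv2.resize(im[100:260,230:400,::-1],(638,600),interpolation=cv2.INTER_CUBIC))
st=telemetry.get_state();print(st["force"])
E
```

```text
10.15 [-3.09575316 -1.3115217   6.5654716 ] [-0.25125764  0.9380372  -0.00599935] 0.03965827917841649
[[ 5.000e-04  9.991e-01  4.220e-02  5.678e-01]
 [ 1.000e-04  4.220e-02 -9.991e-01  2.194e-01]
 [-1.000e+00  5.000e-04 -1.000e-04  2.151e-01]
 [ 0.000e+00  0.000e+00  0.000e+00  1.000e+00]]
[-2.23126236 -0.36654306  6.45594682]
```

View pics/c7.png

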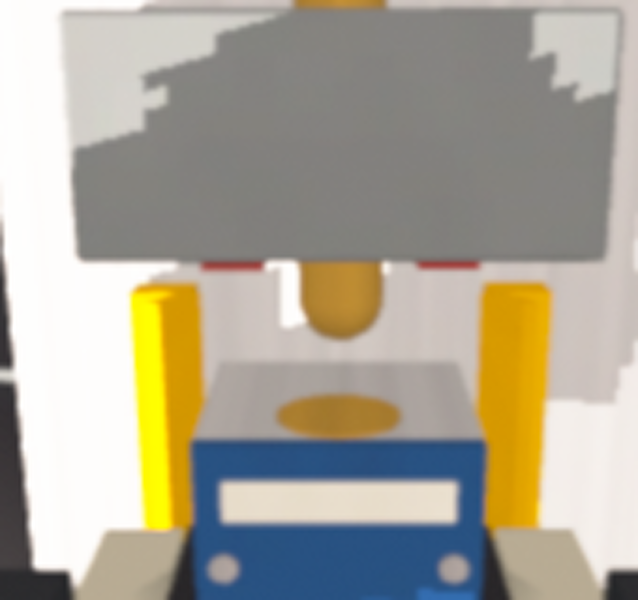

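{"api": "play_rows", "payload": {
  "steps": [
    {"gripper":0,"tx":0,"ty":0.06,"tz":0,"ax":0,"ay":0,"az":0},
    {"gripper":0,"tx":0,"ty":0.06,"tz":0,"ax":0,"ay":0,"az":0},
    {"gripper":0,"tx":0,"ty":0.06,"tz":0,"ax":0,"ay":0,"az":0},
    {"gripper":0,"tx":0,"ty":0.06,"tz":0,"ax":0,"ay":0,"az":0},
    {"gripper":0,"tx":0,"ty":0.06,"tz":0,"ax":0,"ay":0,"az":0},
    {"gripper":0,"tx":0,"ty":0.06,"tz":0,"ax":0,"ay":0,"az":0},
    {"gripper":0,"tx":0,"ty":0,"tz":0,"ax":0,"ay":0,"az":0}
  ]
}}

```text
t: 10.78
eef_pos: [0.5766, 0.2197, 0.2151]
ee_rot: [-1.037, 1.57, -2.565]
force: [-4.4, -0.9, 6.7]
width: 0.0397
```

{"api": "play_rows", "payload": {
  "steps": [
    {"gripper":0,"tx":0,"ty":0.05,"tz":0,"ax":0,"ay":0,"az":0},
    {"gripper":0,"tx":0,"ty":0.05,"tz":0,"ax":0,"ay":0,"az":0},
    {"gripper":0,"tx":0,"ty":0.05,"tz":0,"ax":0,"ay":0,"az":0},
    {"gripper":0,"tx":0,"ty":0.05,"tz":0,"ax":0,"ay":0,"az":0},
    {"gripper":0,"tx":0,"ty":0.05,"tz":0,"ax":0,"ay":0,"az":0},
    {"gripper":0,"tx":0,"ty":0.05,"tz":0,"ax":0,"ay":0,"az":0},
    {"gripper":0,"tx":0,"ty":0,"tz":0,"ax":0,"ay":0,"az":0}
  ]
}}

```text
t: 11.37
eef_pos: [0.5831, 0.2199, 0.2151]
ee_rot: [-1.296, 1.568, -2.824]
force: [-9.5, 0.7, 12.7]
width: 0.0396
```

{"api": "play_rows", "payload": {
  "steps": [
    {"gripper":0,"tx":-0.025,"ty":0.03,"tz":0,"ax":0,"ay":0,"az":0},
    {"gripper":0,"tx":0,"ty":0.03,"tz":0,"ax":0,"ay":0,"az":0},
    {"gripper":0,"tx":0,"ty":0.03,"tz":0,"ax":0,"ay":0,"az":0},
    {"gripper":0,"tx":0,"ty":0,"tz":0,"ax":0,"ay":0,"az":0},
    {"gripper":0,"tx":0,"ty":0,"tz":0,"ax":0,"ay":0,"az":0}
  ]
}}

```text
t: 11.78
eef_pos: [0.5852, 0.22, 0.2152]
ee_rot: [-1.308, 1.568, -2.837]
force: [-7.1, 0.1, 7.1]
width: 0.0397
```

```bash
python3 - <<'E'
from h import *
st=telemetry.get_state()
print(st["t"],st["force"],st["moment"],st["width"]);print(toolT(st).round(4))
im=optics.grab_frame("wrist")
cv2.imwrite("pics/c8.png",cv2.resize(im[100:260,230:400,::-1],(638,600),interpolation=cv2.INTER_CUBIC))
im=optics.grab_frame("side")
cv2.imwrite("pics/s8.png",cv2.resize(im[100:180,270:380,::-1],(770,560),interpolation=cv2.INTER_CUBIC))
st=telemetry.get_state();print(st["force"])
E
```

```text
11.7833 [-7.14592708  0.13124962  7.1271062 ] [0.35249817 3.00583725 0.07870214] 0.03970605549784012
[[-2.500e-03  9.991e-01  4.180e-02  5.852e-01]
 [-8.000e-04  4.180e-02 -9.991e-01  2.200e-01]
 [-1.000e+00 -2.600e-03  7.000e-04  2.152e-01]
 [ 0.000e+00  0.000e+00  0.000e+00  1.000e+00]]
[-8.12688099  0.87364075  7.71519144]
```

View pics/c8.png

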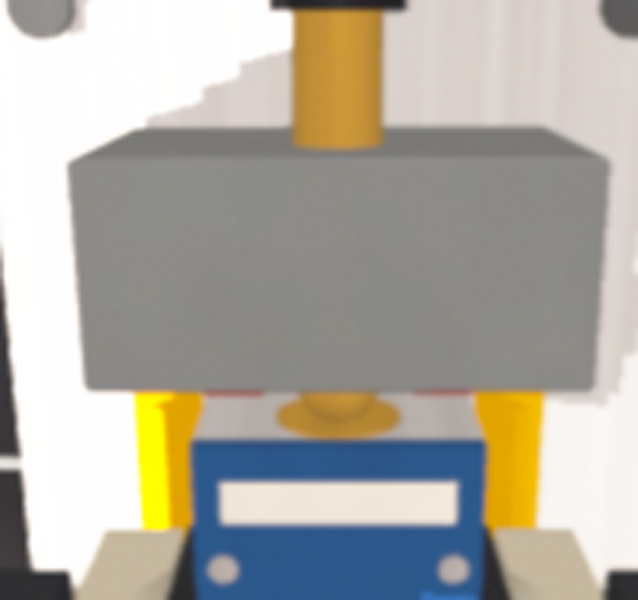

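View pics/s8.png

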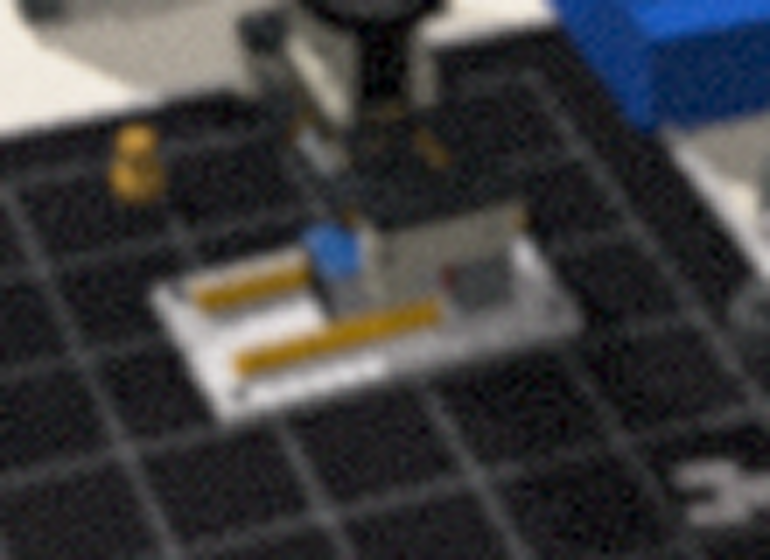

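{"api": "play_rows", "payload": {
  "steps": [
    {"gripper":0,"tx":0,"ty":0.03,"tz":0,"ax":0,"ay":0,"az":0},
    {"gripper":0,"tx":0,"ty":0.03,"tz":0,"ax":0,"ay":0,"az":0},
    {"gripper":0,"tx":0,"ty":0.03,"tz":0,"ax":0,"ay":0,"az":0},
    {"gripper":0,"tx":0,"ty":0.03,"tz":0,"ax":0,"ay":0,"az":0},
    {"gripper":0,"tx":0,"ty":0.02,"tz":0,"ax":0,"ay":0,"az":0},
    {"gripper":0,"tx":0,"ty":0,"tz":0,"ax":0,"ay":0,"az":0}
  ]
}}

```text
t: 12.38
eef_pos: [0.5884, 0.2201, 0.2152]
ee_rot: [-1.33, 1.567, -2.859]
force: [-10.4, 1.1, 9.5]
width: 0.0395
```

{"api": "play_rows", "payload": {
  "steps": [
    {"gripper":0,"tx":-0.015,"ty":0.02,"tz":0,"ax":0,"ay":0,"az":0},
    {"gripper":0,"tx":0,"ty":0.02,"tz":0,"ax":0,"ay":0,"az":0},
    {"gripper":0,"tx":0,"ty":0.02,"tz":0,"ax":0,"ay":0,"az":0},
    {"gripper":0,"tx":0,"ty":0.02,"tz":0,"ax":0,"ay":0,"az":0},
    {"gripper":0,"tx":0,"ty":0,"tz":0,"ax":0,"ay":0,"az":0}
  ]
}}

```text
t: 12.8
eef_pos: [0.5903, 0.2203, 0.2152]
ee_rot: [-1.346, 1.567, -2.875]
force: [-10.6, 1.5, 7.0]
width: 0.0394
```

{"api": "play_rows", "payload": {
  "steps": [
    {"gripper":0,"tx":0,"ty":0.02,"tz":0,"ax":0,"ay":0,"az":0},
    {"gripper":0,"tx":0,"ty":0.02,"tz":0,"ax":0,"ay":0,"az":0},
    {"gripper":0,"tx":0,"ty":0,"tz":0,"ax":0,"ay":0,"az":0}
  ]
}}

```text
t: 13.05
eef_pos: [0.5912, 0.2203, 0.2152]
ee_rot: [-1.329, 1.567, -2.858]
force: [-10.5, 2.6, 7.1]
width: 0.0396
```

{"api": "play_rows", "payload": {
  "steps": [
    {"gripper":0,"tx":0,"ty":0.02,"tz":0,"ax":0,"ay":0,"az":0},
    {"gripper":0,"tx":0,"ty":0.02,"tz":0,"ax":0,"ay":0,"az":0},
    {"gripper":0,"tx":0,"ty":0,"tz":0,"ax":0,"ay":0,"az":0}
  ]
}}

```text
t: 13.3
eef_pos: [0.5921, 0.2203, 0.2152]
ee_rot: [-1.334, 1.567, -2.863]
force: [-11.5, 2.5, 7.9]
width: 0.0393
```

{"api": "play_rows", "payload": {
  "steps": [
    {"gripper":0,"tx":0,"ty":0.02,"tz":0,"ax":0,"ay":0,"az":0},
    {"gripper":0,"tx":0,"ty":0.02,"tz":0,"ax":0,"ay":0,"az":0},
    {"gripper":0,"tx":0,"ty":0,"tz":0,"ax":0,"ay":0,"az":0}
  ]
}}

```text
t: 13.55
eef_pos: [0.5925, 0.2203, 0.2152]
ee_rot: [-1.345, 1.565, -2.874]
force: [-15.1, 2.2, 9.9]
width: 0.0396
```

{"api": "play_rows", "payload": {
  "steps": [
    {"gripper":0,"tx":0,"ty":0.02,"tz":0,"ax":0,"ay":0,"az":0},
    {"gripper":0,"tx":0,"ty":0,"tz":0,"ax":0,"ay":0,"az":0}
  ]
}}

```text
t: 13.72
eef_pos: [0.5927, 0.2204, 0.2152]
ee_rot: [-1.353, 1.565, -2.882]
force: [-16.7, 3.1, 10.6]
width: 0.0397
```

{"api": "play_rows", "payload": {
  "steps": [
    {"gripper":0,"tx":-0.01,"ty":0,"tz":0,"ax":0,"ay":0,"az":0.02},
    {"gripper":0,"tx":0,"ty":0,"tz":0,"ax":0,"ay":0,"az":0.02},
    {"gripper":0,"tx":0,"ty":0,"tz":0,"ax":0,"ay":0,"az":0},
    {"gripper":0,"tx":0,"ty":0,"tz":0,"ax":0,"ay":0,"az":0}
  ]
}}

```text
t: 14.05
eef_pos: [0.5922, 0.2203, 0.2152]
ee_rot: [-1.056, 1.568, -2.585]
force: [-19.0, 3.7, 11.0]
width: 0.0394
```

```bash
python3 - <<'E'
from h import *
st=telemetry.get_state()
print(st["t"],st["force"],st["moment"],st["width"]);print(toolT(st).round(4))
im=optics.grab_frame("wrist")
cv2.imwrite("pics/c9.png",cv2.resize(im[100:260,230:400,::-1],(638,600),interpolation=cv2.INTER_CUBIC))
im=optics.grab_frame("top")
cv2.imwrite("pics/t9.png",cv2.resize(im[110:220,180:300,::-1],(654,600),interpolation=cv2.INTER_CUBIC))
st=telemetry.get_state();print(st["force"])
E
```

```text
14.05 [-18.97977999   3.71126861  10.99225531] [1.53899613 6.73101985 0.2346661 ] 0.0393501448762516
[[-0.0028  0.9991  0.0417  0.5922]
 [-0.0017  0.0417 -0.9991  0.2203]
 [-1.     -0.0028  0.0016  0.2152]
 [ 0.      0.      0.      1.    ]]
[-18.89386712   3.3884158   12.85499543]
```

View pics/c9.png

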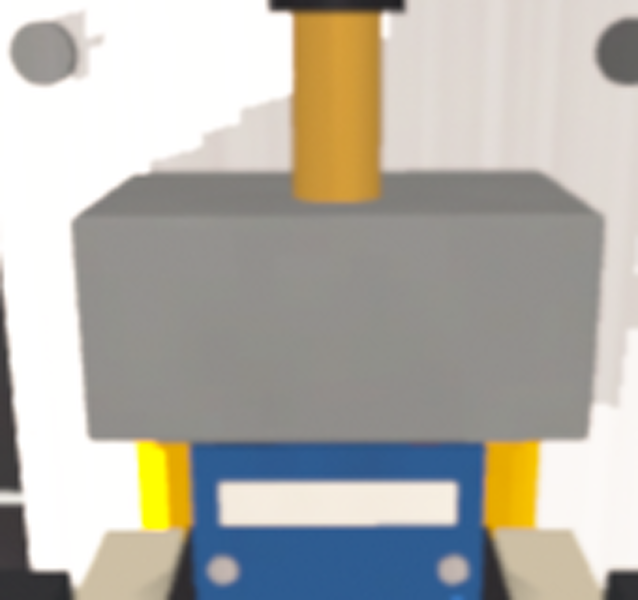

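View pics/t9.png

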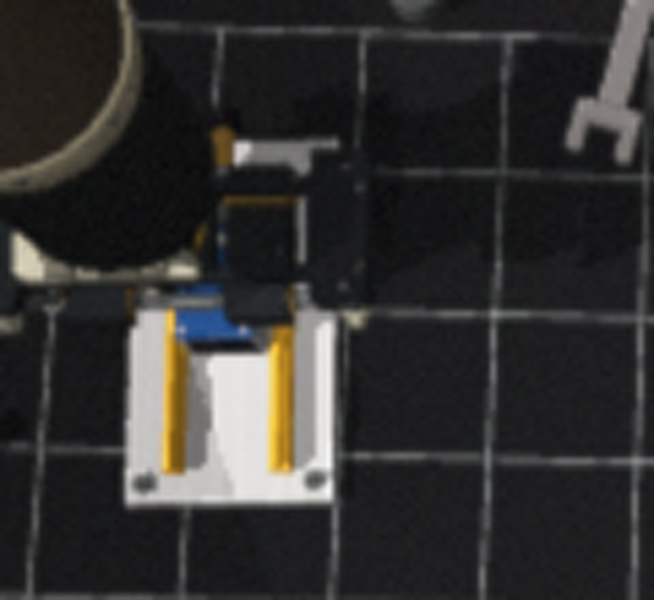

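{"api": "play_rows", "payload": {
  "steps": [
    {"gripper":0,"tx":-0.01,"ty":0.02,"tz":0,"ax":0,"ay":0,"az":0},
    {"gripper":0,"tx":0,"ty":0,"tz":0,"ax":0,"ay":0,"az":0},
    {"gripper":0,"tx":0,"ty":0,"tz":0,"ax":0,"ay":0,"az":0},
    {"gripper":0,"tx":0,"ty":0,"tz":0,"ax":0,"ay":0,"az":0},
    {"gripper":0,"tx":0,"ty":0,"tz":0,"ax":0,"ay":0,"az":0},
    {"gripper":0,"tx":0,"ty":0,"tz":0,"ax":0,"ay":0,"az":0}
  ]
}}

```text
t: 14.65
eef_pos: [0.5924, 0.2204, 0.2152]
ee_rot: [-1.129, 1.567, -2.658]
force: [-20.8, 6.3, 11.5]
width: 0.0397
```

```bash
python3 - <<'E'
from h import *
st=telemetry.get_state()
print(st["t"],st["force"],st["moment"],st["width"]);print(toolT(st).round(4))
im=optics.grab_frame("wrist")
cv2.imwrite("pics/c10.png",cv2.resize(im[190:250,260:380,::-1],(780,390),interpolation=cv2.INTER_CUBIC))
im=optics.grab_frame("side")
cv2.imwrite("pics/s10.png",cv2.resize(im[100:180,270:380,::-1],(770,560),interpolation=cv2.INTER_CUBIC))
st=telemetry.get_state();print(st["force"])
E
```

```text
14.65 [-20.79074928   6.25168678  11.495791  ] [1.84228365 7.24806452 0.20512064] 0.039747784884200756
[[-0.0036  0.9991  0.0416  0.5924]
 [-0.0019  0.0416 -0.9991  0.2204]
 [-1.     -0.0036  0.0017  0.2152]
 [ 0.      0.      0.      1.    ]]
[-20.05353568   3.44534782  12.04335859]
```

View pics/c10.png

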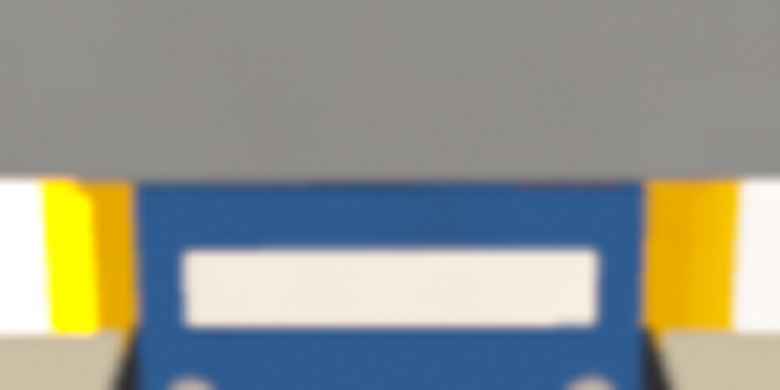

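View pics/s10.png

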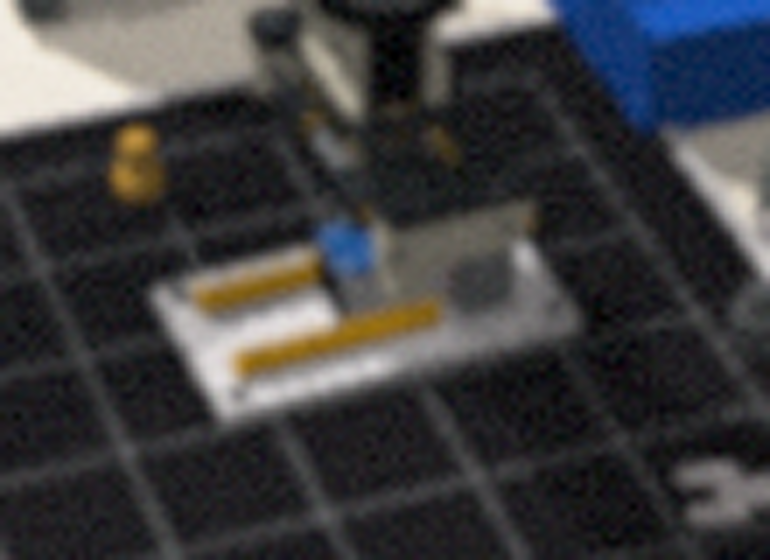

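{"api": "play_rows", "payload": {
  "steps": [
    {"gripper":0,"tx":0,"ty":0,"tz":0,"ax":-0.02,"ay":0,"az":0},
    {"gripper":0,"tx":0,"ty":0,"tz":0,"ax":-0.02,"ay":0,"az":0},
    {"gripper":0,"tx":0,"ty":0,"tz":0,"ax":0,"ay":0,"az":0},
    {"gripper":0,"tx":0,"ty":0,"tz":0,"ax":0,"ay":0,"az":0}
  ]
}}

```text
t: 15.08
eef_pos: [0.5924, 0.2203, 0.2152]
ee_rot: [-1.158, 1.567, -2.683]
force: [-19.3, 4.2, 11.0]
width: 0.0398
```

```bash
python3 - <<'E'
from h import *
st=telemetry.get_state()
print(st["t"],st["force"],st["moment"],st["width"]);print(toolT(st).round(4))
im=optics.grab_frame("wrist")
cv2.imwrite("pics/c11.png",cv2.resize(im[190:250,260:380,::-1],(780,390),interpolation=cv2.INTER_CUBIC))
for i in range(4):
  optics.grab_frame("wrist");st=telemetry.get_state();print(st["force"],st["moment"])
E
```

```text
15.0833 [-19.30759287   4.1896421   11.04139808] [1.84104601 7.17494838 0.04526182] 0.03981185432669327
[[-0.0035  0.999   0.0453  0.5924]
 [-0.0017  0.0452 -0.999   0.2203]
 [-1.     -0.0036  0.0016  0.2152]
 [ 0.      0.      0.      1.    ]]
[-19.41313036   4.53152917  11.23248376] [ 1.80301315  7.18572919 -0.07112955]
[-20.82447149   3.98208022  11.35536581] [ 1.82313741  7.22446159 -0.05939302]
[-20.57554065   4.24449598  11.42353683] [1.80986833 7.22622415 0.00882885]
[-19.68492171   4.34520478  11.42084616] [ 1.78039016  7.13008813 -0.0174925 ]
```

View pics/c11.png

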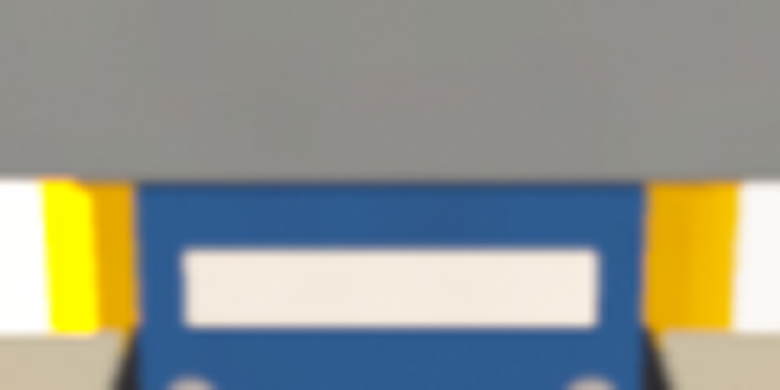

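```bash
python3 - <<'E'
from station import job_done
print(job_done())
E
```

```text
the job is handed in; nothing more can be done
None
```

I set the blue module down in the channel about 12 mm short of the plunger, with its brass contact end facing it. I then slid it slowly onto the two red stops. I handed the job in at about 15.3 s with the module still gripped and pushed forward.

**Push:** my last readings showed a steady forward force of about 20 N. The module also pressed down on the floor with about 11 N, so I estimate roughly 4 N of floor drag and about 16 N for the plunger and stops. Finger opening read 39.8 mm, which means the module was still held.

**Squareness:** at first contact there was a small twisting moment (about 0.2 Nm) and a thin red sliver visible at the right stop. A 0.24° turn brought the moment to about zero, and the sliver disappeared from the wrist picture.

**What did not fully agree:**
- A sideways force of about 4 N remained. I put it down to friction or light rubbing on a guide, but did not confirm that.
- The tool was still tilted by about 0.2° under the push.
- I had no direct reading of the plunger's travel. That the module is seated comes from the abrupt stiffening at the expected spot (about 24–25 mm of slide) and from the pictures.

I did not move the other modules or loose items.

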